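Put the amber sample in the chiller drawer and start it

ROBOT

A 6-joint arm with a two-finger parallel gripper is mounted at the origin on the work surface. World frame = base frame: x ahead of the robot, y to its left, z up, the work surface at z = 0. Lengths are in mm, angles in rad, forces in N, time in s.
With the tool pointing down it reaches from about 325 to 875 mm from the base axis. Payload 4.4 kg.
Tool frame: the origin (TCP) lies where the fingers leave the gripper's body, on its centre line; the fingertips stand ctrl.tips_ahead ahead of it and the grasp point (between the pads) lies 54 mm ahead of it (ctrl.tips_ahead is the distance from the TCP to the fingertips, in mm); z points along the fingers, y is the line along which they close (so a half turn about z gives the same grasp; the last joint's range is limited). The gripper opens to 85 mm and grips with 20 to 120 N. Pads are 22 mm wide; open, the fingers measure 114 mm over their backs; the gripper's body (76 mm by 85 mm) begins 54 mm behind the grasp point. The pads swing forward as they close: fully open they stand 13 mm farther back than shut.
Start: joints at [-1.437, 0.207, 1.542, -0, 1.393, -0.15], TCP at [161.543, -551.844, 303.882] pointing down, gripper open.
Joint ranges: [-2.73, 2.73], [-0.86, 2.22], [0.23, 2.46], [-1.11, 4.25], [0.08, 2.63], [-2.82, 2.82]. Speed limits (rad/s): [2.79, 2.79, 3.14, 3.14, 3.14, 3.14].

INTERFACE

Orientations are given as a 3x3 rotation matrix whose columns are the frame's x, y, z axes.
In Python, from station import ctrl, imaging, order, finder gives the robot as it stands.
- The arm moves only by the tool carry_out, never from a script. Its argument "plan" is a list of rows, each a list of 5 numbers: the opening, from 0 (shut) to 1 (fully open), then the shift along the tool's x, y, z in m, then the turn about the tool's z in rad. A call has 1 to 20 rows; each row shifts and turns the commanded pose from where the row before left it, along the tool's axes as they then stand; what a row does not reach is not made up. A row lasts 1/10 s, in which the tool goes at most 50 mm and 8.59 degrees, less where a joint would pass 70% of its speed; a pose out of reach is approached as far as the arm can. A call with a gripper value outside its range is refused whole. The fingers move at their own pace and stop on an object; "grip_force" is the grip in N (left out, the last holds). Time passes only in rows, so rows that do not move let the fingers close. It gives the time, the measured TCP pose, the force, the opening and the grip force at its end, in the units of the state.
- ctrl.state(): the state, without advancing time (a new reading comes with each control period).
- imaging.get_image(name): name is "side" or "top" or "wrist"; returns a dict with "color" (420x560x3 uint8, red, green, blue), "fx", "fy", "cx", "cy" (pixels), "R" (3x3) and "t" (3): a world point X has camera coordinates R X + t; the wrist camera has in their place "tool_from_camera" (4x4, takes a point from camera to tool coordinates, whose origin is the TCP and whose axes are the flange's). Camera axes: x right, y down, z forward; pixel columns grow to the right and rows downward; lengths in mm; the calibration is good to about 2 mm. A picture is of the moment at which its call begins: read the wrist's pose just before it. There is no depth.
- order.sign_off(): hands the job in; it is judged then, once.
Trained networks look in a picture, given as the dict that the camera call returned (one of the last four; its "shot" number tells which), for a name from the list of things; names that differ only in an ending like _2 or _b are one class to them, and where a whole thing is asked for, a point or a joint stands for the part that bears it (a point fixed in the world has none). Each returns a list of dicts, best first, with "p" (0 to 1); they miss things now and then, are a little off and sometimes report something else, mostly with a low value. They report only what shows in the picture. A call takes as long as a camera call. They do not tell look-alikes from the thing itself.
- finder.spot_in(picture, label): "uv" ([column, row] in pixels, amid what is visible of it).
The state is a dict: "clock": time; "joint_pos": joint angles; "joint_velocities": joint speeds; "tau": joint torques, N m; "position": TCP position; "tool_rot": TCP orientation; "contact_force": force on the tool from outside, world axes, zero at the start; "torque": the same for the moment, N m; "opening": finger opening in mm; "gripper_force": force on a finger pad.
Only numpy, scipy, OpenCV 4.12 (cv2) and the standard library are available. Lean on these libraries where they do the work, as an engineer would, in place of code of your own. Each camera call takes 0.05 s, during which the arm holds its last target. There are 200 camera calls.

TASK

Set the amber sample jar down upright inside the open drawer of the chiller without dropping it, and slide the drawer fully shut with the jar still standing in it. Then press the green start key on top of the chiller firmly until it pushes back. Leave the two white jars and the beaker where they stand.

Things in the scene. Friction and masses are not known exactly. Their poses are not given: they have to be found in the camera images.
- amber_jar: The sample: an orange-amber jar, the only one of that colour. Cylinder 40 mm in diameter and 68 mm tall with a blue ribbed screw cap (top 18 mm, same diameter) bearing a round sticker of the jar's colour, about 0.12 kg; loose, standing upright on the bench. Origin at the centre of its underside, z up along the jar.
- white_jar_1: A white jar, not to be moved. Cylinder 40 mm in diameter and 68 mm tall with a blue ribbed screw cap (top 18 mm, same diameter) bearing a round sticker of the jar's colour, about 0.12 kg; loose, standing upright on the bench. Origin at the centre of its underside, z up along the jar.
- white_jar_2: Another white jar, not to be moved. Cylinder 40 mm in diameter and 68 mm tall with a blue ribbed screw cap (top 18 mm, same diameter) bearing a round sticker of the jar's colour, about 0.12 kg; loose, standing upright on the bench. Origin at the centre of its underside, z up along the jar.
- beaker: Clear plastic beaker, 80 mm in diameter at the rim, 100 mm tall, standing on the bench to the right of the chiller; not to be moved. Origin at the centre of its underside.
- chiller: Low bench-top chiller with a white case, 235 mm deep, 240 mm wide, 125 mm high, fixed to the bench. Origin at the bottom centre of the case's front face; its x axis points into the case (away from the robot, turned by up to about 0.2 rad), y to the left, z up. The case's top is 125 mm above the bench, its roof's underside 113 mm.
- drawer (a joint): How far the drawer is open, m: 0 fully shut, 0.15 at its outer stop; at the start it stands 0.115 to 0.14 open. It slides along the chiller's x axis, opening towards the robot (-x), closing towards +x; it stays where it is left and friction is about 1.5 N plus 6 N per m/s.
- drawer_floor (a point): On the drawer's inner floor, 21 mm above the bench, midway across, 55 mm behind the blue front panel's inner face; axes as the chiller's; moves with the drawer. Grey drawer, inside 195 mm wide and 195 mm deep from the panel; side walls 57 mm above the inner floor. The uncovered part, from panel to case, is as long as the drawer is open.
- drawer_pull (a point): Top centre of the robot-side face of the aluminium pull rim on the blue front panel, 106 mm above the bench; moves with the drawer. Rim: solid bar 120 mm wide, 22 mm high, 10 mm out from the panel, no gap behind. Panel 15 mm thick, 232 mm wide, 14 to 110 mm above the bench. Push rim or panel to the chiller's +x to close; shut, the panel meets the case.
- start_key: Green membrane start key, 36 x 34 mm, flat, at the front left of the chiller's top in a grey panel beside a dark display. Origin at the centre of its top face, 129 mm above the bench (4 mm above the case), 36 mm behind the case's front. Pressed straight down it gives only 1.5 mm: yields from 2 N, registers at 4 N, bottoms at 8 N. Press with closed fingertips, about 0.2 s.
There are look-alikes about, which are no part of the job. Leave any yellow look-alike of the amber_jar alone.

How it is judged:
By the outcome, as a careful person would: the job done as asked, in the order asked, and still so for the second after the job is handed in, with the robot touching nothing.
It also fails if it takes over 58 s, if anything falls off the work surface, if the arm or the gripper's body presses on something with over 40 N, if the wrist force passes 120 N, or if a joint passes its speed limit or range.

## Working session

There is one attempt and no reset: what is moved stays moved. The work goes in short steps, Python scripts to look and compute and a tool call to move; the robot and the scene stay as the last step left them, time stands still between calls to the robot, and variables do not carry over. Pictures are saved under pics/ and viewed, at most 10 in all, crops included, and the job is handed in when it is done.

Besides the shell and the picture viewer there is one more tool, called after "Emit:" as a command line: name --pt "numbers of a row" for each row, then --argument value for the rest. carry_out: Moves the arm, as the interface text tells. Its arguments: {"type":"object","properties":{"plan":{"type":"array","items":{"type":"array","items":{"type":"number"}}},"grip_force":{"type":"number"}},"required":["plan"]}

```bash
mkdir -p pics; ls; python3 - <<'E'
from station import ctrl, imaging, finder
import cv2, json
s=ctrl.state(); print(s['clock'],s['position'],s['tool_rot'],s['opening'],ctrl.tips_ahead)
for n in ['side','top']:
    im=imaging.get_image(n); cv2.imwrite(f'pics/{n}0.png',im['color'][:,:,::-1])
    print(n,im['fx'],im['cx'],im['cy'],im['R'],im['t'])
    for l in ['amber_jar','chiller','drawer_pull','start_key','beaker']:
        print(l,[(d['uv'],round(d['p'],2)) for d in finder.spot_in(im,l)])
E
```

```text
pics
0.0 [ 161.45441119 -551.23258111  302.70105852] [[ 9.59723854e-01  2.80944850e-01 -3.39876343e-04]
 [ 2.80944860e-01 -9.59721053e-01  2.34209761e-03]
 [ 3.31813779e-04 -2.34325345e-03 -9.99997200e-01]] 85.3593303575692 72.6
side 454.55088848971735 276.8519796375815 198.5080701424787 [[-0.77287491 -0.63455703 -0.00132245]
 [-0.34632625  0.42356134 -0.83705072]
 [ 0.53171656 -0.64647751 -0.54712369]] [419.91377673 307.05151533 775.82613954]
amber_jar [([142.3, 300.0], 0.89), ([175.5, 330.8], 0.55)]
chiller [([274.2, 179.0], 0.84), ([303.3, 197.4], 0.66)]
drawer_pull [([303.1, 199.2], 0.91), ([204.4, 280.3], 0.23)]
start_key []
beaker [([391.9, 163.5], 0.84)]
top 540.9709173508163 279.1477570733832 204.81521594073376 [[-0.00157291 -0.99999526 -0.00264831]
 [-0.99912417  0.00168226 -0.04180994]
 [ 0.04181419  0.00258023 -0.99912207]] [ -62.8705316   560.49383603 1406.9495035 ]
amber_jar [([133.2, 182.6], 0.74), ([126.5, 223.2], 0.68)]
chiller [([323.0, 149.7], 0.71)]
drawer_pull [([314.5, 200.0], 0.59)]
start_key [([312.1, 200.4], 0.69), ([300.4, 149.9], 0.51)]
beaker [([431.2, 233.9], 0.67)]
```

View pics/side0.png

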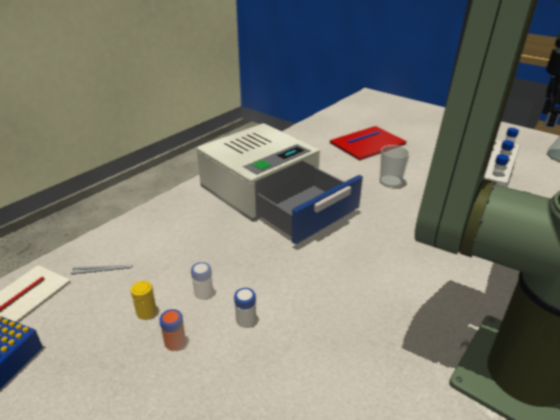

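View pics/top0.png

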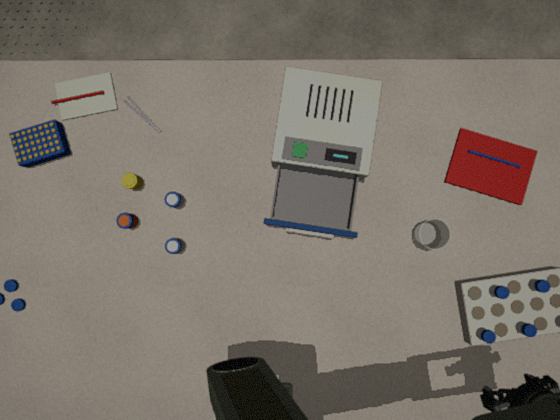

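Candidates: a yellow jar with a yellow cap, top (131,182) / side (143,300), and an orange-amber one with a blue cap and orange sticker, top (126,221) / side (172,330). The second fits the description because of its colour and blue cap. White jars are at top (173,199) and (173,245). The drawer is open at (313,200), the key at (299,149). I'll confirm with a crop and measure.

```bash
cat > h.py <<'E'
from station import ctrl, imaging, finder, order
import numpy as np, cv2
def ray(im,uv,z):
    R=np.array(im['R']);t=np.array(im['t'])
    d=R.T@np.array([(uv[0]-im['cx'])/im['fx'],(uv[1]-im['cy'])/im['fy'],1]); c=-R.T@t
    return c+d*(z-c[2])/d[2]
def proj(im,X):
    p=np.array(im['R'])@np.array(X)+np.array(im['t']); return np.array([im['fx']*p[0]/p[2]+im['cx'],im['fy']*p[1]/p[2]+im['cy']])
def blob(im,lo,hi,box):
    h=cv2.cvtColor(im['color'],cv2.COLOR_RGB2HSV); m=cv2.inRange(h,np.array(lo),np.array(hi))
    k=np.zeros_like(m); k[box[1]:box[3],box[0]:box[2]]=255; m&=k
    n,l,s,c=cv2.connectedComponentsWithStats(m); i=1+np.argmax(s[1:,4])
    return c[i],s[i,4],(l==i).astype(np.uint8)
E
python3 - <<'E'
from h import *
T=imaging.get_image('top');S=imaging.get_image('side')
a=cv2.resize(T['color'][165:260,100:200],(400,380),interpolation=cv2.INTER_CUBIC); b=cv2.resize(S['color'][255:360,120:270],(400,280),interpolation=cv2.INTER_CUBIC)
b=cv2.copyMakeBorder(b,0,100,0,0,cv2.BORDER_CONSTANT); cv2.imwrite('pics/crop.png',np.hstack([a,b])[:,:,::-1])
for im,n,bx,kb in((T,'T',(110,208,145,235),(280,135,320,165)),(S,'S',(155,305,190,328),(245,150,280,175))):
    c,ar,_=blob(im,(0,130,110),(14,255,255),bx); print(n,'sticker',c,ar,ray(im,c,68))
    c,ar,_=blob(im,(50,100,60),(80,255,255),kb); print(n,'key',c,ar,ray(im,c,129))
for w in((173,198),(173,244)): print('white',ray(T,w,68))
c,ar,m=blob(T,(100,120,40),(130,255,255),(255,210,370,245)); r=cv2.minAreaRect(cv2.findNonZero(m)); print('panel',c,ar,r)
for q in cv2.boxPoints(r): print(ray(T,q,110))
for q in((287,67),(382,79),(273,162),(370,175)): print('case',ray(T,q,125))
print('beaker',ray(T,(427,233),100))
# wall blob sticker by multi view
E
```

```text
T sticker [123.44705882 220.36470588] 85 [519.52081312 328.0195202   68.        ]
T key [299.24210526 149.71052632] 190 [ 688.60372749 -112.82812677  129.        ]
S sticker [170.13846154 316.66923077] 130 [518.9237286  326.76117675  68.        ]
S key [261.34020619 164.19587629] 97 [ 686.08779953 -112.69991036  129.        ]
white [575.67634929 203.6077105   68.        ]
white [459.97375129 202.84000691  68.        ]
panel [309.96280088 227.63019694] 457 ((310.04803466796875, 227.685302734375), (93.36070251464844, 5.127131462097168), 8.673172950744629)
[511.54288427 -25.86867854 110.        ]
[523.89012633 -27.75821755 110.        ]
[ 489.26097297 -252.4239974   110.        ]
[ 476.94611138 -250.45038128  110.        ]
case [891.96583316 -83.75238525 125.        ]
case [ 861.85724545 -315.00772476  125.        ]
case [659.40298281 -49.35738108 125.        ]
case [ 627.40498656 -283.78547122  125.        ]
beaker [ 486.92142163 -426.39231973  100.        ]
```

View pics/crop.png

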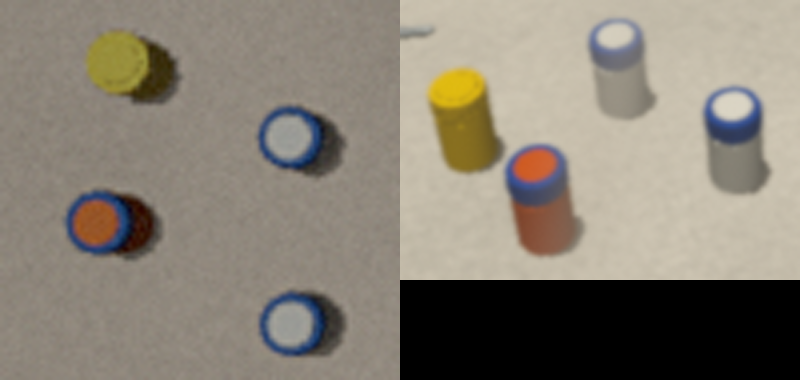

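The crop confirms it: orange-amber jar with blue cap at crop (98,222), yellow one at (118,62). The two cameras agree on the jar at (519, 327.5). Chiller yaw is about -0.15, and its depth and key offset match the given sizes. Moving now.

Emit:
carry_out --pt "1 0 0 0 0.145" --pt "1 0 0 0 0.145" --pt "1 0 0 0 0.145" --pt "1 0.0214 -0.0387 0 0" --pt "1 0.0214 -0.0387 0 0" --pt "1 0.0214 -0.0387 0 0" --pt "1 0.0214 -0.0387 0 0" --pt "1 0.0214 -0.0387 0 0" --pt "1 0.0214 -0.0387 0 0" --pt "1 0.0214 -0.0387 0 0" --pt "1 0.0214 -0.0387 0 0" --pt "1 0.0214 -0.0387 0 0" --pt "1 0.0214 -0.0387 0 0" --pt "1 0.0008 -0.0445 0 0" --pt "1 0.0008 -0.0445 0 0" --pt "1 0.0008 -0.0445 0 0" --pt "1 0.0008 -0.0445 0 0" --pt "1 0.0008 -0.0445 0 0" --pt "1 0.0008 -0.0445 0 0" --pt "1 0.0008 -0.0445 0 0"

```text
clock: 2.7
position: [483.2, 107.8, 304.2]
tool_rot: [[0.989, -0.15, 0.001], [-0.15, -0.989, -0.0], [0.001, -0.0, -1.0]]
contact_force: [0.5, -0.2, -1.1]
opening: 85.0
gripper_force: 0.0
```

Emit:
carry_out --pt "1 0.0008 -0.0445 0 0" --pt "1 0.0008 -0.0445 0 0" --pt "1 0.0008 -0.0445 0 0" --pt "1 0.0008 -0.0445 0 0" --pt "1 0 0 0 0" --pt "1 0 0 0 0"

```text
clock: 3.3
position: [512.7, 282.2, 303.5]
tool_rot: [[0.989, -0.147, -0.001], [-0.147, -0.989, -0.001], [-0.0, 0.001, -1.0]]
contact_force: [0.1, 0.5, -0.3]
opening: 85.4
gripper_force: 0.0
```

Emit:
carry_out --pt "1 -0.0005 -0.0458 0 0" --pt "1 0 0 0.04 0" --pt "1 0 0 0.04 0" --pt "1 0 0 0 0" --pt "1 0 0 0 0"

```text
clock: 3.8
position: [519.2, 325.4, 223.6]
tool_rot: [[0.988, -0.151, -0.002], [-0.151, -0.989, -0.001], [-0.002, 0.001, -1.0]]
contact_force: [-0.9, -0.9, 0.5]
opening: 85.9
gripper_force: 0.0
```

```bash
cat >> h.py <<'E'
def wrist():
    s=ctrl.state(); im=imaging.get_image('wrist'); M=np.array(im['tool_from_camera'])
    W=np.eye(4); W[:3,:3]=s['tool_rot']; W[:3,3]=s['position']; C=np.linalg.inv(W@M)
    im['R']=C[:3,:3]; im['t']=C[:3,3]; return s,im
E
python3 - <<'E'
from h import *
s,im=wrist(); print(s['position'])
cv2.imwrite('pics/w1.png',im['color'][:,:,::-1])
c,a,m=blob(im,(0,130,80),(14,255,255),(0,0,560,420)); print(c,a,ray(im,c,68), proj(im,(519,327.5,68)))
T=imaging.get_image('top'); S=imaging.get_image('side')
# refit chiller: overlay model
E
```

```text
[519.16146484 325.39168462 223.64133711]
[279.08853119 218.12273642] 497 [521.14727337 328.47994287  68.        ] [280.99567996 220.86629505]
```

View pics/w1.png

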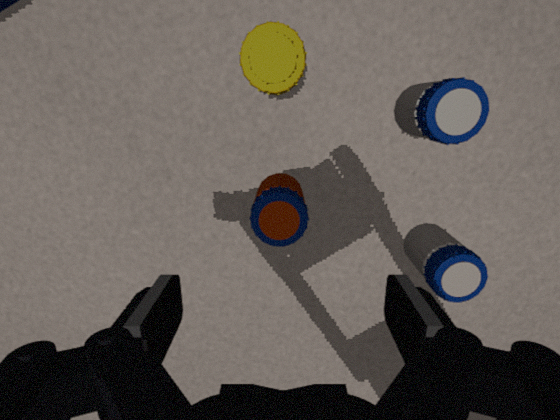

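The amber jar's sticker shows at (279,218) between the fingers, with the yellow jar at (273,58) and the white ones at (458,111) and (460,278). Fingers have clearance, so I descend and grip.

Emit:
carry_out --pt "1 0.0007 -0.0029 0.03 0" --pt "1 0 0 0.03 0" --pt "1 0 0 0.03 0" --pt "1 0 0 0.02 0" --pt "1 0 0 0.0115 0" --pt "1 0 0 0 0" --pt "1 0 0 0 0" --pt "0.3 0 0 0 0" --pt "0.3 0 0 0 0" --pt "0.3 0 0 0 0" --pt "0.3 0 0 0 0" --pt "0.3 0 0 0 0" --pt "0.3 0 0 0 0" --pt "0.3 0 0 0 0" --pt "0.3 0 0 0 0" --grip_force 35

```text
clock: 5.45
position: [521.1, 329.7, 103.5]
tool_rot: [[0.989, -0.15, 0.001], [-0.15, -0.989, 0.0], [0.001, -0.001, -1.0]]
contact_force: [-0.6, -1.2, 5.4]
opening: 39.3
gripper_force: 35.7
```

Emit:
carry_out --pt "0.3 0 0 -0.02 0" --pt "0.3 0 0 -0.04 0" --pt "0.3 0 0 -0.045 0" --pt "0.3 0 0 -0.045 0" --pt "0.3 0 0 0 0" --pt "0.3 0 0 0 0"

```text
clock: 6.05
position: [520.8, 329.9, 253.5]
tool_rot: [[0.989, -0.15, 0.002], [-0.15, -0.989, 0.001], [0.002, -0.002, -1.0]]
contact_force: [0.2, 1.0, -2.4]
opening: 38.9
gripper_force: 35.7
```

```bash
python3 - <<'E'
from h import *
from scipy.optimize import least_squares
T=imaging.get_image('top');S=imaging.get_image('side')
kT=blob(T,(50,100,60),(80,255,255),(280,135,320,165))[0]; kS=blob(S,(50,100,60),(80,255,255),(245,150,280,175))[0]
_,a,m=blob(T,(100,120,40),(130,255,255),(255,205,370,250)); b=cv2.boxPoints(cv2.minAreaRect(cv2.findNonZero(m))); print(a,b)
yaw=-0.15
cs=[((287,67),(235,120)),((382,79),(235,-120)),((273,162),(0,120)),((370,175),(0,-120))]
def W(p,X):
    c,s=np.cos(p[2]),np.sin(p[2]); return (p[0]+c*X[0]-s*X[1],p[1]+s*X[0]+c*X[1],X[2])
f=lambda p:np.concatenate([proj(T,W(p,(x,y,125)))-uv for uv,(x,y) in cs])
r=least_squares(f,[643,-166,-.15]); p=r.x; print(p,r.fun.round(1))
c,s=np.cos(p[2]),np.sin(p[2])
for q in b:
    d=ray(T,q,110)[:2]-p[:2]; print('panel corner, chiller frame',c*d[0]+s*d[1],-s*d[0]+c*d[1])
d=ray(T,kT,129)[:2]-p[:2]; print('key',c*d[0]+s*d[1],-s*d[0]+c*d[1])
v=T['color'].copy()
big=cv2.resize(T['color'][55:250,255:395],(560,780),interpolation=cv2.INTER_CUBIC)
P=lambda X:tuple(int(z) for z in (proj(T,W(p,X))-(255,55)+.5)*4)
o=0.13
for x,y,z in [(0,120,125),(0,-120,125),(235,120,125),(235,-120,125),(-130,97.5,78),(-130,-97.5,78),(0,97.5,78),(0,-97.5,78),(-130,116,110),(-130,-116,110),(-145,116,110),(-145,-116,110),(-155,60,106),(-155,-60,106)]:
    cv2.drawMarker(big,P((x,y,z)),(255,0,0),0,14,1)
cv2.imwrite('pics/c2.png',big[330:,:,::-1])
E
```

```text
454 [[263.50748 223.26822]
 [264.2664  218.2319 ]
 [356.58127 232.14236]
 [355.82236 237.17868]]
[ 6.43750267e+02 -1.67024549e+02 -1.36080147e-01] [-1.5 -0.4  1.2  0.6 -0.5 -0.3  0.9 -0. ]
panel corner, chiller frame -150.34918700326222 121.9046054400001
panel corner, chiller frame -137.94232762732372 121.73131372732365
panel corner, chiller frame -141.36001379874617 -105.55340343689858
panel corner, chiller frame -153.7466459175822 -105.29292343342317
key 37.08287609224359 59.669802253543494
```

View pics/c2.png

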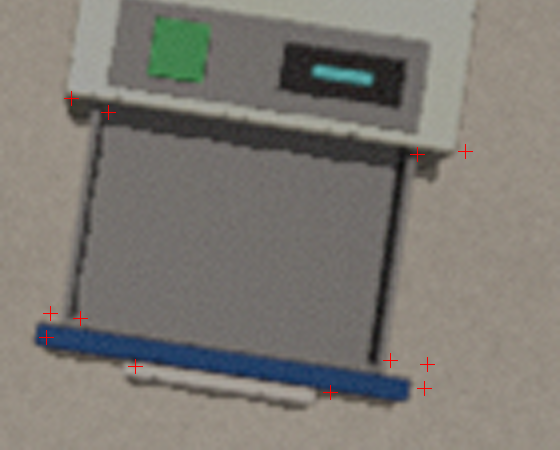

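The crop shows my hand-picked right case corner was about 3 px off: the true front corners are (70,97) and (452,150), and the panel's back edge runs (40,323) to (411,379). Refitting with these.

```bash
cat > fit.py <<'E'
from h import *
from scipy.optimize import least_squares
T=imaging.get_image('top')
u=lambda a,b:(a/4+255-.5,(b+330)/4+55-.5)
def W(p,X):
    c,s=np.cos(p[2]),np.sin(p[2]); return np.array((p[0]+c*X[0]-s*X[1],p[1]+s*X[0]+c*X[1],X[2]))
kT=blob(T,(50,100,60),(80,255,255),(280,135,320,165))[0]
obs=[((287,67),(235,120,125),0),((382,79),(235,-120,125),0),(u(70,97),(0,120,125),0),(u(452,150),(0,-120,125),0),(u(40,323),(0,116,110),1),(u(411,379),(0,-116,110),1),(u(36,345),(-15,116,110),1),(u(407,400),(-15,-116,110),1)]
f=lambda p:np.concatenate([proj(T,W(p,np.array(X)-(m*p[3],0,0)))-uv for uv,X,m in obs]+[proj(T,W(p,(36,p[4],129)))-kT])
r=least_squares(f,[643,-166,-.15,130,60],loss='soft_l1'); p=r.x; print(p.round(3)); print(f(p).round(1))
print('floor pt',W(p,(-p[3]+55,0,21)),'pull',W(p,(-p[3]-25,0,106)),'shut pull',W(p,(-25,0,106)),'key',W(p,(36,p[4],129)))
E
python3 fit.py
```

```text
[ 6.44869e+02 -1.62231e+02 -1.49000e-01  1.38036e+02  5.54580e+01]
[-2.2 -1.3  0.3  1.  -1.4 -0.6  1.3  0.6 -0.5 -0.3  1.  -0.3 -0.4  0.3
  1.1  0.5  0.  -0. ]
floor pt [ 562.75169727 -149.91364759   21.        ] pull [ 483.63673366 -138.04678057  106.        ] shut pull [ 620.14592833 -158.52250838  106.        ] key [ 688.69751709 -112.72638973  129.        ]
```

Emit:
carry_out --pt "0.3 0.0047 0.0195 0 0" --pt "0.3 0.0094 0.039 0 0" --pt "0.3 0.0094 0.039 0 0" --pt "0.3 0.0094 0.039 0 0" --pt "0.3 0.0094 0.039 0 0" --pt "0.3 0.0094 0.039 0 0" --pt "0.3 0.0094 0.039 0 0" --pt "0.3 0.0094 0.039 0 0" --pt "0.3 0.0094 0.039 0 0" --pt "0.3 0.0094 0.039 0 0" --pt "0.3 0.0094 0.039 0 0" --pt "0.3 0.0094 0.039 0 0" --pt "0.3 0.0047 0.0195 0 0" --pt "0.3 0 0 0 0" --pt "0.3 0 0 0 0" --pt "0.3 0 0 0 0"

```text
clock: 7.8
position: [561.3, -148.7, 251.0]
tool_rot: [[0.989, -0.149, -0.003], [-0.149, -0.989, 0.002], [-0.003, -0.001, -1.0]]
contact_force: [0.3, -0.0, -1.9]
opening: 39.3
gripper_force: 35.8
```

```bash
python3 - <<'E'
from h import *
s,im=wrist(); print(s['position'],s['contact_force'])
S=imaging.get_image('side'); cv2.imwrite('pics/p1.png',np.hstack([cv2.resize(im['color'],(400,300)),cv2.resize(S['color'][90:290,180:447],(400,300))])[:,:,::-1])
E
```

```text
[ 561.3175651  -148.72385243  250.98186384] [ 0.28934067 -0.00934872 -1.86828368]
```

View pics/p1.png

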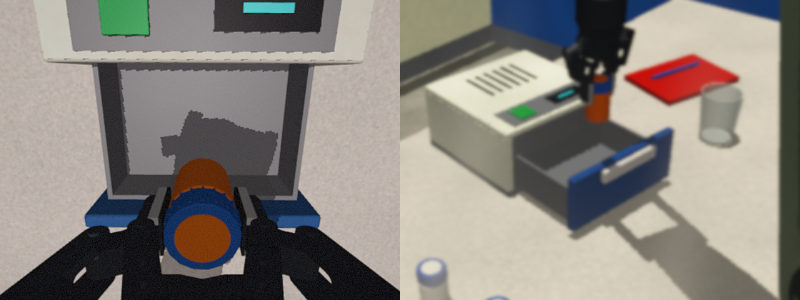

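The jar is held upright over the drawer, midway across (left half, about (202,238)). Lowering.

Emit:
carry_out --pt "0.3 0 0 0.02 0" --pt "0.3 0 0 0.03 0" --pt "0.3 0 0 0.03 0" --pt "0.3 0 0 0.025 0" --pt "0.3 0 0 0.012 0" --pt "0.3 0 0 0.006 0" --pt "0.3 0 0 0.002 0" --pt "0.3 0 0 0 0" --pt "0.3 0 0 0 0" --pt "0.3 0 0 0 0"

```text
clock: 8.9
position: [562.8, -150.4, 128.7]
tool_rot: [[0.989, -0.15, 0.002], [-0.15, -0.989, -0.001], [0.002, 0.001, -1.0]]
contact_force: [1.1, -0.0, -1.7]
opening: 39.2
gripper_force: 35.8
```

Emit:
carry_out --pt "0.3 0 0 0.001 0" --pt "0.3 0 0 0.001 0" --pt "0.3 0 0 0 0" --pt "0.3 0 0 0 0"

```text
clock: 9.3
position: [561.9, -150.0, 125.3]
tool_rot: [[0.989, -0.15, -0.0], [-0.15, -0.989, 0.0], [-0.0, -0.0, -1.0]]
contact_force: [0.8, -0.3, -1.9]
opening: 39.0
gripper_force: 35.8
```

Emit:
carry_out --pt "0.3 0 0 0.001 0" --pt "0.3 0 0 0 0" --pt "0.3 0 0 0 0"

```text
clock: 9.6
position: [562.1, -150.1, 124.5]
tool_rot: [[0.989, -0.15, 0.0], [-0.15, -0.989, -0.0], [0.0, 0.0, -1.0]]
contact_force: [0.3, -0.5, -0.4]
opening: 39.3
gripper_force: 35.7
```

Emit:
carry_out --pt "0.3 0 0 0.0005 0" --pt "0.3 0 0 0 0" --pt "0.3 0 0 0 0"

```text
clock: 9.9
position: [562.2, -150.1, 124.4]
tool_rot: [[0.989, -0.15, 0.0], [-0.15, -0.989, -0.0], [0.001, 0.0, -1.0]]
contact_force: [-2.5, 0.4, 4.2]
opening: 39.4
gripper_force: 36.2
```

Touchdown (force rose by about 6 N). Releasing and going up.

Emit:
carry_out --pt "0.55 0 0 0 0" --pt "0.7 0 0 0 0" --pt "0.85 0 0 0 0" --pt "0.85 0 0 0 0" --pt "0.85 0 0 0 0" --pt "0.85 0 0 0 0" --pt "0.85 0 0 -0.01 0" --pt "0.85 0 0 -0.03 0" --pt "0.85 0 0 -0.04 0" --pt "0.85 0 0 -0.04 0" --pt "0.85 0 0 -0.02 0" --pt "0 0 0 0 0" --pt "0 0 0 0 0"

```text
clock: 11.2
position: [562.0, -150.0, 264.4]
tool_rot: [[0.989, -0.15, 0.001], [-0.15, -0.989, -0.0], [0.001, 0.0, -1.0]]
contact_force: [-0.7, 0.1, -1.0]
opening: 44.7
gripper_force: 0.0
```

```bash
python3 - <<'E'
from h import *
s,im=wrist(); print(s['position'],s['contact_force'])
c,a,m=blob(im,(0,130,80),(14,255,255),(0,0,560,420)); print(c,a,ray(im,c,89))
S=imaging.get_image('side'); cv2.imwrite('pics/p2.png',np.hstack([cv2.resize(im['color'],(400,300)),cv2.resize(S['color'][90:290,180:447],(400,300))])[:,:,::-1])
E
```

```text
[ 561.95464171 -150.02602262  264.44634175] [-0.6970559   0.14889594 -0.9816789 ]
[283.14436959 213.04331088] 1039 [ 561.2976296  -149.15027669   89.        ]
```

View pics/p2.png

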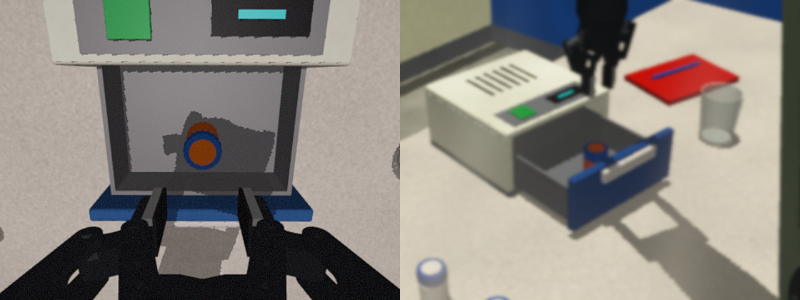

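The jar stands upright on the drawer floor (left half, about (203,150)). Next I go in front of the rim with closed fingers.

Emit:
carry_out --pt "0 -0.03 0 0 0" --pt "0 -0.04 0 0 0" --pt "0 -0.035 0 0 0" --pt "0 -0.02 0 0 0" --pt "0 0 0 0 0" --pt "0 0 0 0.03 0" --pt "0 0 0 0.04 0" --pt "0 0 0 0.032 0" --pt "0 0 0 0 0" --pt "0 0 0 0 0" --pt "0 0.01 0 0 0" --pt "0 0.005 0 0 0" --pt "0 0.005 0 0 0" --pt "0 0 0 0 0" --pt "0 0 0 0 0"

```text
clock: 12.8
position: [458.5, -134.4, 162.3]
tool_rot: [[0.989, -0.149, 0.001], [-0.149, -0.989, -0.0], [0.001, 0.0, -1.0]]
contact_force: [-0.3, -0.0, -0.0]
opening: 0.3
gripper_force: 0.0
```

Emit:
carry_out --pt "0 0.003 0 0 0" --pt "0 0.003 0 0 0" --pt "0 0.003 0 0 0" --pt "0 0.003 0 0 0" --pt "0 0.003 0 0 0" --pt "0 0.003 0 0 0" --pt "0 0.003 0 0 0" --pt "0 0.003 0 0 0" --pt "0 0.004 0 0 0" --pt "0 0.005 0 0 0" --pt "0 0.006 0 0 0" --pt "0 0.007 0 0 0" --pt "0 0.008 0 0 0" --pt "0 0.008 0 0 0" --pt "0 0.008 0 0 0" --pt "0 0.008 0 0 0" --pt "0 0.008 0 0 0" --pt "0 0.008 0 0 0" --pt "0 0.007 0 0 0" --pt "0 0.006 0 0 0"

```text
clock: 14.8
position: [564.6, -150.4, 161.9]
tool_rot: [[0.989, -0.15, 0.0], [-0.15, -0.989, 0.0], [0.0, -0.0, -1.0]]
contact_force: [-2.8, -1.5, 0.0]
opening: -0.3
gripper_force: 0.9
```

Emit:
carry_out --pt "0 0.006 0 0 0" --pt "0 0.006 0 0 0" --pt "0 0.006 0 0 0" --pt "0 0.006 0 0 0" --pt "0 0.004 0 0 0" --pt "0 0.003 0 0 0" --pt "0 0.002 0 0 0" --pt "0 0.002 0 0 0" --pt "0 0.002 0 0 0" --pt "0 0.001 0 0 0" --pt "0 0.001 0 0 0"

```text
clock: 15.9
position: [602.6, -156.1, 161.9]
tool_rot: [[0.989, -0.15, 0.0], [-0.15, -0.989, 0.0], [0.0, -0.0, -1.0]]
contact_force: [-1.4, -0.4, 0.3]
opening: 0.1
gripper_force: 0.8
```

Emit:
carry_out --pt "0 0.001 0 0 0" --pt "0 0.001 0 0 0" --pt "0 0.001 0 0 0" --pt "0 0.001 0 0 0"

```text
clock: 16.3
position: [606.6, -156.8, 162.0]
tool_rot: [[0.989, -0.15, 0.0], [-0.15, -0.989, -0.0], [0.0, -0.0, -1.0]]
contact_force: [-1.6, 0.1, 0.5]
opening: -0.1
gripper_force: 0.8
```

Emit:
carry_out --pt "0 0.001 0 0 0" --pt "0 0.001 0 0 0" --pt "0 0.001 0 0 0"

```text
clock: 16.6
position: [608.3, -157.0, 161.9]
tool_rot: [[0.989, -0.149, -0.004], [-0.149, -0.989, 0.001], [-0.004, -0.0, -1.0]]
contact_force: [-8.1, 0.9, 5.5]
opening: 0.1
gripper_force: 4.1
```

Emit:
carry_out --pt "0 0.001 0 0 0" --pt "0 0.001 0 0 0" --pt "0 0 0 0 0"

```text
clock: 16.9
position: [608.7, -157.1, 162.0]
tool_rot: [[0.989, -0.149, -0.008], [-0.149, -0.989, 0.001], [-0.008, -0.0, -1.0]]
contact_force: [-12.2, 0.8, 8.6]
opening: -0.0
gripper_force: 6.0
```

The stop is firm at the expected shut position. Backing off and rising.

Emit:
carry_out --pt "0 -0.01 0 0 0" --pt "0 -0.03 0 0 0" --pt "0 -0.02 0 0 0" --pt "0 0 0 -0.04 0" --pt "0 0 0 -0.04 0" --pt "0 0 0 0 0" --pt "0 0 0 0 0" --pt "0 0 0 0 0"

```text
clock: 17.7
position: [551.6, -148.2, 240.8]
tool_rot: [[0.989, -0.15, -0.001], [-0.15, -0.989, 0.001], [-0.001, -0.001, -1.0]]
contact_force: [0.4, -0.4, -0.5]
opening: 0.0
gripper_force: 0.0
```

```bash
python3 - <<'E'
from h import *
s,im=wrist(); print(s['position'],s['contact_force'])
c,a,m=blob(im,(50,100,60),(80,255,255),(0,0,560,420)); k=ray(im,c,129); print('key',c,a,k)
d=np.array(s['tool_rot']).T@(np.array([(k[0]+688.7)/2,(k[1]-112.7)/2,129+72.6])-s['position']); print('tool delta to contact (mm)',d)
S=imaging.get_image('side'); cv2.imwrite('pics/p3.png',np.hstack([cv2.resize(im['color'],(400,300)),cv2.resize(S['color'][90:290,180:447],(400,300))])[:,:,::-1])
E
```

```text
[ 551.62185124 -148.17573769  240.79303607] [ 0.35572929 -0.43776957 -0.48234812]
key [163.88074462  11.3414776 ] 1719 [ 675.6169708  -110.46037589  129.        ]
tool delta to contact (mm) [123.63974932 -55.68416555  39.08487291]
```

View pics/p3.png

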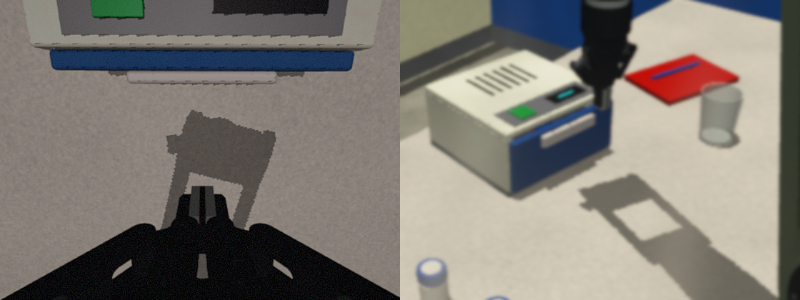

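The drawer is shut flush, panel against case. The key is cropped by the wrist view, so I use the two-camera estimate (688,-112.7).

Emit:
carry_out --pt "0 0.03 -0.0125 0 0" --pt "0 0.035 -0.015 0 0" --pt "0 0.035 -0.015 0 0" --pt "0 0.0296 -0.013 0 0" --pt "0 0 0 0 0" --pt "0 0 0 0.02 0" --pt "0 0 0 0.012 0" --pt "0 0 0 0 0" --pt "0 0 0 0 0" --pt "0 0 0 0 0"

```text
clock: 18.8
position: [688.6, -113.4, 210.8]
tool_rot: [[0.989, -0.15, 0.001], [-0.15, -0.989, -0.0], [0.001, 0.0, -1.0]]
contact_force: [0.3, -0.2, -0.4]
opening: -0.0
gripper_force: 0.0
```

Emit:
carry_out --pt "0 0 0 0.002 0" --pt "0 0 0 0.001 0" --pt "0 0 0 0.001 0" --pt "0 0 0 0 0"

```text
clock: 19.2
position: [688.5, -113.0, 205.9]
tool_rot: [[0.989, -0.15, -0.0], [-0.15, -0.989, 0.0], [-0.0, 0.0, -1.0]]
contact_force: [-0.3, -0.3, -0.2]
opening: 0.1
gripper_force: 0.0
```

Emit:
carry_out --pt "0 0 0 0.001 0" --pt "0 0 0 0.001 0" --pt "0 0 0 0.001 0" --pt "0 0 0 0.001 0" --pt "0 0 0 0 0"

```text
clock: 19.7
position: [688.6, -113.0, 201.9]
tool_rot: [[0.989, -0.15, -0.0], [-0.15, -0.989, 0.0], [-0.0, -0.0, -1.0]]
contact_force: [0.1, 0.3, 0.8]
opening: 0.4
gripper_force: 0.0
```

Emit:
carry_out --pt "0 0 0 0.001 0" --pt "0 0 0 0.0005 0" --pt "0 0 0 0 0"

```text
clock: 20.0
position: [688.7, -113.1, 201.1]
tool_rot: [[0.989, -0.15, 0.0], [-0.15, -0.989, -0.0], [0.0, 0.0, -1.0]]
contact_force: [-2.5, 0.5, 5.0]
opening: -0.1
gripper_force: 2.0
```

Key yielding at 5 N. Pressing on until it bottoms (over 8 N).

Emit:
carry_out --pt "0 0 0 0.0005 0" --pt "0 0 0 0.0005 0" --pt "0 0 0 0.0005 0" --pt "0 0 0 0 0"

```text
clock: 20.4
position: [688.6, -113.1, 200.3]
tool_rot: [[0.989, -0.15, 0.001], [-0.15, -0.989, -0.0], [0.001, 0.0, -1.0]]
contact_force: [-3.3, 0.4, 7.9]
opening: -0.0
gripper_force: 3.7
```

Emit:
carry_out --pt "0 0 0 0.0005 0" --pt "0 0 0 0.0005 0" --pt "0 0 0 0 0" --pt "0 0 0 0 0"

```text
clock: 20.8
position: [688.7, -113.1, 200.2]
tool_rot: [[0.989, -0.149, 0.001], [-0.149, -0.989, -0.0], [0.001, 0.0, -1.0]]
contact_force: [-4.8, 1.8, 9.5]
opening: -0.2
gripper_force: 5.2
```

Emit:
carry_out --pt "0 0 0 0.001 0" --pt "0 0 0 0.001 0" --pt "0 0 0 0 0" --pt "0 0 0 0 0" --pt "0 0 0 0 0"

```text
clock: 21.3
position: [688.7, -113.1, 200.1]
tool_rot: [[0.989, -0.149, 0.001], [-0.149, -0.989, -0.001], [0.001, 0.0, -1.0]]
contact_force: [-7.8, 2.1, 17.1]
opening: -0.2
gripper_force: 8.4
```

Emit:
carry_out --pt "0 0 0 -0.005 0" --pt "0 0 0 -0.015 0" --pt "0 0 0 -0.04 0" --pt "0 0 0 -0.04 0" --pt "0 -0.04 0 0 0" --pt "0 -0.04 0 0 0" --pt "0 -0.04 0 0 0" --pt "0 -0.04 0 0 0" --pt "0 -0.04 0 0 0" --pt "0 0 0 0 0" --pt "0 0 0 0 0"

```text
clock: 22.4
position: [490.4, -83.0, 296.1]
tool_rot: [[0.989, -0.15, 0.001], [-0.15, -0.989, -0.0], [0.001, 0.0, -1.0]]
contact_force: [-0.3, -0.4, 0.5]
opening: -0.0
gripper_force: 0.0
```

```bash
python3 - <<'E'
from h import *
T=imaging.get_image('top');S=imaging.get_image('side'); print(ctrl.state()['contact_force'])
cv2.imwrite('pics/end.png',np.hstack([cv2.resize(T['color'],(400,300)),cv2.resize(S['color'],(400,300))])[:,:,::-1])
E
```

```text
[ 1.03052419 -0.04644046 -1.18375835]
```

View pics/end.png

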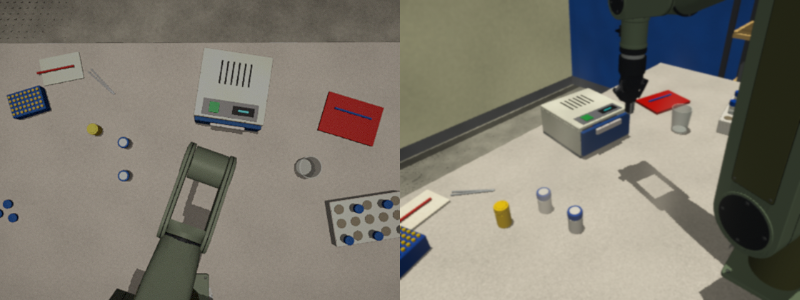

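The drawer is shut with the panel flush at (233,125). The key bottomed out at 17 N, the white jars, yellow jar and beaker are where they were, and the arm is clear. Handing in.

```bash
python3 -c "
from station import order
print(order.sign_off())"
```

```text
the job is handed in; nothing more can be done
None
```

The amber jar was set down upright in the drawer, the drawer is fully shut, the start key was pressed to its stop (17 N), and the job is handed in; the jar was last seen standing before the drawer was closed slowly, and I couldn't see it after that.

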